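# Weigh two converters against each other and dock the heavier

### The job

Two power converters look alike but one got less filling: set them gently on opposite pans of the balance, let go and let it settle to see which is heavier. Then take the heavier one to the test dock, set it on the apron, and slide it in between the jaws until it has pressed the sprung brass pin nearly all the way in, without ramming the pin, and leave it there. Leave the lighter one on its pan, do not try it in the dock, and leave the other things on the bench alone.

Things in the scene. Friction and masses are not known exactly. Their poses are not given: they have to be found in the camera images.
- converter_1: Die-cast aluminium power converter, a block 60 mm long (x), 40 wide (y), 54 tall, upright; top 6 mm are low fins along x, 5 mm in from the sides; smooth sides to grip up to 48 mm. Origin: centre of the underside; both ends alike. Mass 0.21 to 0.40 kg; the two look the same but differ by 110 g or more; which is heavier is only known by weighing.
- converter_2: Die-cast aluminium power converter, a block 60 mm long (x), 40 wide (y), 54 tall, upright; top 6 mm are low fins along x, 5 mm in from the sides; smooth sides to grip up to 48 mm. Origin: centre of the underside; both ends alike. Mass 0.21 to 0.40 kg; the two look the same but differ by 110 g or more; which is heavier is only known by weighing.
- balance: Equal-arm balance on a grey foot 130 x 170 mm, fixed to the bench. Origin: centre of the foot's underside; y runs along the arms (left pan at +y). A white scale plate 70 mm wide (y) stands at the middle to 130 mm above the bench, with a needle.
- pan_left_floor (a point): Centre of the left pan's inner floor, 120 mm from the balance's middle, 88 mm above the bench when level. Steel pan, inside 94 mm (balance x) x 78 mm (balance y), rim 4 mm above the floor, wall 3 mm. It stays level, rises or sinks up to 24 mm with the beam and gives way by about 5.5 mm per newton.
- pan_right_floor (a point): Centre of the right pan's inner floor (balance -y side); otherwise as the left pan.
- beam (a joint): Tilt of the beam, rad: 0 level, positive when the LEFT pan is down, stops at +-0.2. A spring levels it when empty; each 100 g of difference tilts it about 0.045 rad: one lone converter 0.09 to 0.19, the two together 0.05 or more to the heavier side. It settles in about a second.
- dock: Test dock: black base plate 230 (x) x 124 (y) x 8 mm, fixed to the bench. Origin: on its underside and middle line, 125 mm from its -x edge. A unit is set on the bare apron at its -x end and slid along +x, 60 mm length along x (either end first), between two sprung jaws to the brass pin at the far end.
- dock_jaws (a point): On the base plate, middle of the jaws, 15 mm beyond the dock's origin. The two aluminium jaws end 20 mm above the bench, are straight for 30 mm either way along x with a free gap of 37 mm; a flared mouth, 52 mm wide, begins 60 mm before this point. Each yields up to 8 mm sideways, about 3 N on a unit: it drags (6 to 14 N, up to 25 at the mouth), stays, springs back 1 mm when let go.
- dock_apron (a point): Point on top of the dock's base plate (8 mm above the bench), 78 mm before the dock's origin: centre of the apron where a unit is set down before it is slid in.
- pin (a joint): Travel of the sprung brass test pin, m: 0 free (0.9 N), 0.006 bottomed (6.3 N); over 15 N harms it. Round head 18 mm across, 30 mm above the bench on the dock's middle line, facing dock -x from a stop block 24 x 60 x 40 mm clamped anywhere: the free head's face lies 40 to 56 mm beyond the dock's origin, not measured, so feel or look for it.
- spool: bystander: grey plastic spool, 56 mm across, 38 mm tall, upright; origin: centre of the underside
- flux_jar: bystander: glass jar with cap, 48 mm across, 60 mm tall; origin: centre of the underside
- driver: bystander: screwdriver lying on the bench along its x, handle to its -x
- heatsink: bystander: finned aluminium heat sink, 50 x 50 x 26 mm; origin: centre of the underside
- relay: bystander: grey relay block, 28 x 28 x 32 mm; origin: centre of the underside
- carton: bystander: cardboard carton, 120 x 80 x 60 mm; origin: centre of the underside

How it is judged:
By the outcome, as a careful person would: the job done as asked, in the order asked, and still so for the second after the job is handed in, with the robot touching nothing.
It also fails if it takes over 72 s, if anything falls off the work surface, if the arm or the gripper's body presses on something with over 40 N, if the wrist force passes 120 N, or if a joint passes its speed limit or range.

### The arm

A 6-joint arm with a two-finger parallel gripper is mounted at the origin on the work surface. World frame = base frame: x ahead of the robot, y to its left, z up, the work surface at z = 0. Lengths are in m, angles in rad, forces in N, time in s.
With the tool pointing down it reaches from about 0.3 to 0.775 m from the base axis. Payload 14.6 kg.
Tool frame: the origin (TCP) lies at the very end of the fingers, on their centre line; the grasp point (between the pads) lies 19 mm behind it; y points along the fingers, x is the direction in which the jaws open and shut, and the axes are right-handed (so a half turn about y gives the same grasp; the last joint's range is limited). The gripper opens to 94 mm and grips with 3 to 60 N. Pads are 16 mm wide; open, the fingers measure 119 mm over their backs; the gripper's body (75 mm by 177 mm) begins 78 mm behind the grasp point.
Start: joints at [1.216, 0.3, 1.521, -0, 1.321, -0.067], TCP at [0.156, 0.527, 0.205] pointing down, gripper open.
Joint ranges: [-3.03, 3.03], [-0.79, 2.21], [0.23, 2.52], [-1.04, 4.18], [0, 3.07], [-2.55, 2.55]. Speed limits (rad/s): [2.22, 2.22, 2.57, 3.14, 3.14, 3.14].

### API

Orientations are given as [roll, pitch, yaw] about the fixed x, y, z axes, in that order (R = Rz(yaw) Ry(pitch) Rx(roll)).
In Python, from station import * gives the robot as it stands.
- The arm moves only by the tool send_rows, never from a script. Its argument "series" is text: rows parted by semicolons, each of 7 numbers parted by spaces: the turn, a rotation vector about the tool's x, y, z in units of 5 degrees (1.0 is 5 degrees), then the shift along the tool's x, y, z in cm, then the opening, from -1 (shut) to 1 (fully open). A call has exactly 10 rows; each row is the pose to reach, as a shift and turn from the pose commanded when the call began, along the tool's axes at that moment; what a row does not reach only later rows make up. A row lasts 1/12 s, in which the tool goes at most 41.7 mm and 7.16 degrees, less where a joint would pass 70% of its speed; a pose out of reach is approached as far as the arm can. A call with a gripper value outside its range is refused whole. The fingers move at their own pace and stop on an object; "newtons" is the grip in N (left out, the last holds). Time passes only in rows, so rows that repeat a pose let the fingers close, or fill a call up. It gives the time, the measured TCP pose, the force and the opening at its end, in the units of the state.
- get_obs(): the state, without advancing time (a new reading comes with each control period).
- camera(name): name is "scene" or "top"; returns the picture (400x640x3 uint8, red, green, blue); there is no depth.
- camera_info(name): a dict with "K" (3x3 intrinsics, pixels), "R" (3x3) and "t" (3): a world point X has camera coordinates R X + t. Camera axes: x right, y down, z forward; pixel columns grow to the right and rows downward; lengths in m; the calibration is good to about 2 mm. A picture is of the moment at which its call begins. camera_info takes no time and is no camera call.
- hand_in(): hands the job in, once; it reports no verdict.
The state is a dict: "time_s": time; "qpos": joint angles; "joint_vel": joint speeds; "tau": joint torques, N m; "ee_pos": TCP position; "eef_rot": TCP orientation; "force": force on the tool from outside, world axes, zero at the start; "moment": the same for the moment, N m; "grip_width": finger opening in m.
Only numpy, scipy, OpenCV 4.12 (cv2) and the standard library are available. Lean on these libraries where they do the work, as an engineer would, in place of code of your own. Each camera call takes 0.05 s, during which the arm holds its last target. There are 200 camera calls.

## Working session

There is one attempt and no reset: what is moved stays moved. The work goes in short steps, Python scripts to look and compute and a tool call to move; the robot and the scene stay as the last step left them, time stands still between calls to the robot, and variables do not carry over. Pictures are saved under pics/ and viewed, on a budget of 10 in all, crops included, one or two more only if the job needs it, and the job is handed in when it is done.

Besides the shell and the picture viewer there is one more tool, called after "Emit:" by a JSON object that holds its "api" and its "payload", one argument or row to a line. send_rows: Moves the arm, as the interface text tells. Its arguments: {"type":"object","properties":{"series":{"type":"string"},"newtons":{"type":"number"}},"required":["series"]}

```bash
ls; mkdir -p pics; python3 - <<'E'
from station import *
import cv2
o=get_obs();print({k:o[k] for k in o})
for n in("scene","top"):
    i=camera_info(n);print(n,i)
    im=camera(n);cv2.imwrite(f"pics/{n}0.png",im[:,:,::-1])
E
```

```text
pics
{'time_s': 0.0, 'qpos': array([ 1.21639971e+00,  3.00478196e-01,  1.52155040e+00,  6.69375183e-07,
        1.32068381e+00, -6.65704306e-02]), 'joint_vel': array([-4.86815666e-05,  1.41891786e-03,  8.38183555e-05,  1.37008316e-03,
       -7.56968396e-04,  9.68534924e-05]), 'tau': array([ 1.09687312e-04, -5.31815422e+01, -3.52723145e+01,  7.08407722e-02,
        2.44256324e-02, -9.28071904e-05]), 'ee_pos': array([0.15602917, 0.52714738, 0.20489541]), 'eef_rot': array([-1.57072119e+00,  1.11722718e-03,  1.28297002e+00]), 'force': array([0.25419843, 0.25508605, 0.76430157]), 'moment': array([ 0.00513488,  0.02693204, -0.00679099]), 'grip_width': 0.09390188621246924}
scene {'K': array([[398.02468863,   0.        , 319.42817202],
       [  0.        , 398.02468863, 193.47099958],
       [  0.        ,   0.        ,   1.        ]]), 'R': array([[ 0.28587696,  0.95819254,  0.01189214],
       [ 0.74396187, -0.21410511, -0.63299269],
       [-0.60398271,  0.18980532, -0.77406643]]), 't': array([-0.23755233, -0.33565767,  1.35061899])}
top {'K': array([[396.42668808,   0.        , 318.28878798],
       [  0.        , 396.42668808, 193.78145564],
       [  0.        ,   0.        ,   1.        ]]), 'R': array([[-0.00287198, -0.9999243 ,  0.01196404],
       [-0.99541695,  0.00171501, -0.09561465],
       [ 0.09558689, -0.01218381, -0.99534652]]), 't': array([0.06500509, 0.56456545, 1.14231736])}
```

View pics/scene0.png

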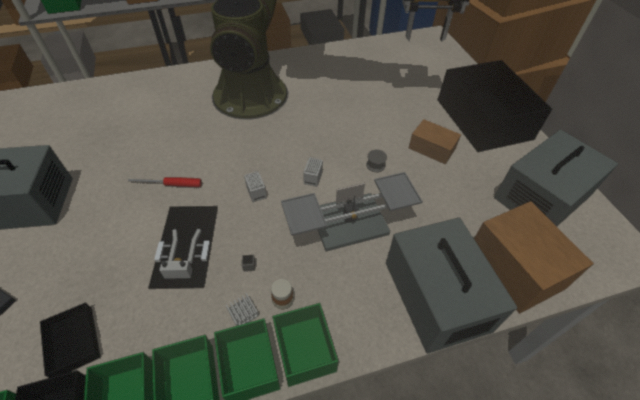

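View pics/top0.png

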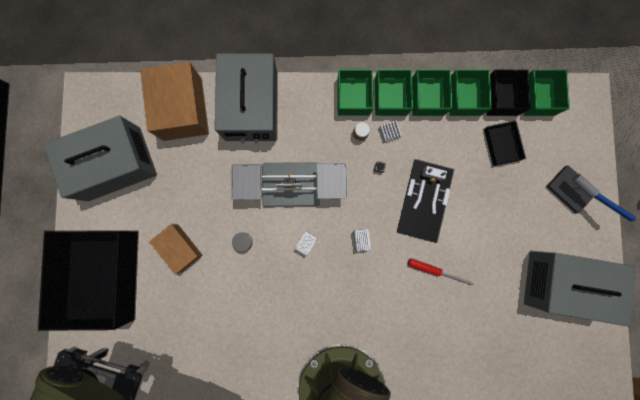

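The top view shows the converters at about (305,243) and (362,240), the balance at (290,185) and the dock at (426,200). I'll zoom in on both views to measure.

```bash
python3 - <<'E'
import cv2
a=cv2.imread("pics/top0.png")[150:265,225:465]
cv2.imwrite("pics/topc.png",cv2.resize(a,(792,380),interpolation=cv2.INTER_CUBIC))
a=cv2.imread("pics/scene0.png")[150:300,140:430]
cv2.imwrite("pics/scenec.png",cv2.resize(a,(797,412),interpolation=cv2.INTER_CUBIC))
E
```

```text
(no output)
```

View pics/topc.png

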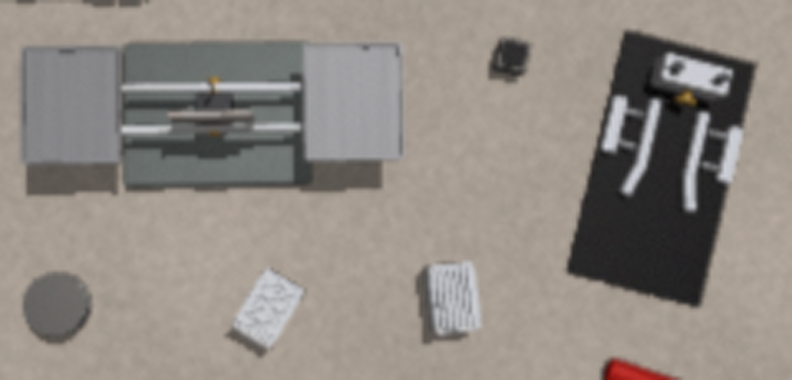

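View pics/scenec.png

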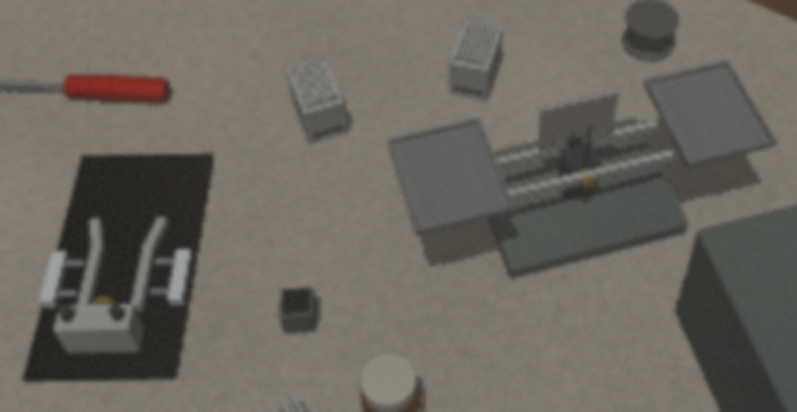

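The crops give clear corners for both converters, both pans and the dock plate in both views, so I'll fit the poses with height left free.

```bash
cat >h.py <<'E'
import numpy as np, cv2
from scipy.optimize import least_squares
from station import *
def proj(n,X):
    c=camera_info(n);p=(np.atleast_2d(X)@c["R"].T+c["t"])@c["K"].T
    return p[:,:2]/p[:,2:]
def T(p):return np.array(p)/[3.3,3.304]+[225,150]
def S(p):return np.array(p)/[2.748,2.747]+[140,150]
def ray(n,px,z):
    c=camera_info(n);d=c["R"].T@np.linalg.inv(c["K"])@[*px,1];o=-c["R"].T@c["t"]
    return o+d*(z-o[2])/d[2]
def fit(top,scene,L,W,zfix=None):
    # L along x', corners matched by nearest
    q=np.array([[1,1],[1,-1],[-1,-1],[-1,1]])*[L/2,W/2]
    def res(v):
        x,y,yaw,z=v
        if zfix is not None:z=zfix
        c,s=np.cos(yaw),np.sin(yaw);P=np.c_[q@[[c,s],[-s,c]]+[x,y],np.full(4,z)]
        out=[]
        for n,m in(("top",top),("scene",scene)):
            if m is None:continue
            p=proj(n,P);best=min((p-np.roll(mm,k,0) for k in range(4) for mm in(m,m[::-1])),key=lambda d:(d**2).sum());out.append(best.ravel())
        return np.concatenate(out)
    m=ray("top",top.mean(0),.05)
    r=min((least_squares(res,[m[0],m[1],a,.05]) for a in np.arange(0,3.1,.4)),key=lambda r:r.cost)
    return r.x.round(4),np.sqrt(2*r.cost/len(r.fun)).round(2)
def rows(pos,yaw):
    "tool-frame shift cm and y-turn (5deg units) from now to world pos/yaw, tool down"
    from scipy.spatial.transform import Rotation as R
    o=get_obs();Rn=R.from_euler("xyz",o["eef_rot"]);Rt=R.from_euler("xyz",[-np.pi/2,0,yaw])
    return np.round(np.degrees((Rn.inv()*Rt).as_rotvec())/5,2),np.round(Rn.inv().apply(np.array(pos)-o["ee_pos"])*100,2)
E
python3 - <<'E'
from h import *
print("A",fit(T([(268,268),(304,291),(268,352),(232,322)]),S([(472,22),(502,33),(490,70),(452,60)]),.06,.04))
print("B",fit(T([(427,265),(472,262),(480,330),(436,337)]),S([(288,70),(328,62),(347,100),(305,113)]),.06,.04))
D=T([(626,31),(756,64),(700,305),(568,272)]),S([(82,155),(213,154),(178,380),(25,380)])
print("dock",fit(*D,.23,.124))
print("panL",fit(T([(22,47),(118,45),(118,162),(24,162)]),S([(645,80),(728,62),(775,143),(690,165)]),.10,.084))
print("panR",fit(T([(303,44),(402,44),(401,158),(305,158)]),S([(389,143),(478,121),(512,208),(418,232)]),.10,.084))
print("pin head", ray("top",T((686,98)),.03), "block top", ray("top",T((697,74)),.048),ray("top",T((697,74)),.04))
# bright blobs, top
im=cv2.imread("pics/top0.png");g=cv2.inRange(im,(165,165,165),(255,255,255))
for c in cv2.findContours(g,0,1)[0]:
    if cv2.contourArea(c)>120: print(cv2.minAreaRect(c))
E
```

```text
A (array([ 0.4214,  0.1032, -0.5882,  0.0447]), np.float64(1.32))
B (array([ 0.429 , -0.0594,  0.1076,  0.0447]), np.float64(0.93))
dock (array([ 0.5464, -0.2567,  2.8846,  0.0035]), np.float64(0.9))
panL (array([0.5946, 0.2679, 0.0139, 0.0892]), np.float64(0.82))
panR (array([0.5965, 0.0284, 3.1509, 0.0871]), np.float64(0.76))
pin head [ 0.60580787 -0.27566983  0.03      ] block top [ 0.62480687 -0.28060724  0.048     ] [ 0.62601039 -0.28311858  0.04      ]
((305.9117431640625, 242.6470489501953), (14.57737922668457, 20.06533432006836), 30.963754653930664)
((362.8692626953125, 239.45387268066406), (20.465730667114258, 13.767854690551758), 82.87498474121094)
((362.5, 128.5), (13.0, 13.0), 90.0)
```

```bash
python3 - <<'E'
from h import *
for z in(.048,.054):
  print("A",fit(T([(268,268),(304,291),(268,352),(232,322)]),S([(472,22),(502,33),(490,70),(452,60)]),.06,.04,z),"B",fit(T([(427,265),(472,262),(480,330),(436,337)]),S([(288,70),(328,62),(347,100),(305,113)]),.06,.04,z))
for u in((305.9,242.6),(362.9,239.5)):print(ray("top",u,.051))
D=T([(626,31),(756,64),(700,305),(568,272)]),S([(82,155),(213,154),(178,380),(25,380)])
print("dock",fit(*D,.23,.124,.008),fit(D[0],None,.23,.124,.008))
print("panL",fit(T([(22,47),(118,45),(118,162),(24,162)]),S([(645,80),(728,62),(775,143),(690,165)]),.10,.084,.092))
print("panR",fit(T([(303,44),(402,44),(401,158),(305,158)]),S([(389,143),(478,121),(512,208),(418,232)]),.10,.084,.092))
c=cv2.imread("pics/top0.png")[150:220,395:460]
cv2.imwrite("pics/dockc.png",cv2.resize(c,(557,600),interpolation=cv2.INTER_CUBIC))
print(rows((.429,-.0594,.12),.1076+np.pi/2))
print(rows((.4285,-.059,.12),1.68))
E
```

```text
Traceback (most recent call last):
  File "h.py", line 25, in fit
    r=min((least_squares(res,[m[0],m[1],a,.05]) for a in np.arange(0,3.1,.4)),key=lambda r:r.cost)
  File "h.py", line 25, in <genexpr>
    r=min((least_squares(res,[m[0],m[1],a,.05]) for a in np.arange(0,3.1,.4)),key=lambda r:r.cost)
           ~~~~~~~~~~~~~^^^^^^^^^^^^^^^^^^^^^^^
  File "h.py", line 22, in res
    p=proj(n,P);best=min((p-np.roll(mm,k,0) for k in range(4) for mm in(m,m[::-1])),key=lambda d:(d**2).sum());out.append(best.ravel())
  File "h.py", line 5, in proj
    c=camera_info(n);p=(np.atleast_2d(X)@c["R"].T+c["t"])@c["K"].T
ValueError: time passes only in moves, steps and waits
```

```bash
sed -i 's/camera_info(n)/CI[n]/' h.py; sed -i '3a CI={n:camera_info(n) for n in("top","scene")}' h.py; python3 - <<'E'
from h import *
for z in(.048,.054):
  print("A",fit(T([(268,268),(304,291),(268,352),(232,322)]),S([(472,22),(502,33),(490,70),(452,60)]),.06,.04,z),"B",fit(T([(427,265),(472,262),(480,330),(436,337)]),S([(288,70),(328,62),(347,100),(305,113)]),.06,.04,z))
for u in((305.9,242.6),(362.9,239.5)):print(ray("top",u,.051))
D=T([(626,31),(756,64),(700,305),(568,272)]),S([(82,155),(213,154),(178,380),(25,380)])
print("dock",fit(*D,.23,.124,.008),fit(D[0],None,.23,.124,.008))
print("panL",fit(T([(22,47),(118,45),(118,162),(24,162)]),S([(645,80),(728,62),(775,143),(690,165)]),.10,.084,.092))
print("panR",fit(T([(303,44),(402,44),(401,158),(305,158)]),S([(389,143),(478,121),(512,208),(418,232)]),.10,.084,.092))
c=cv2.imread("pics/top0.png")[150:220,395:460]
cv2.imwrite("pics/dockc.png",cv2.resize(c,(557,600),interpolation=cv2.INTER_CUBIC))
print(rows((.4285,-.059,.12),.1076+np.pi/2))
E
```

```text
A (array([0.4226, 0.1028, 2.5537, 0.05  ]), np.float64(1.36)) B (array([ 0.4302, -0.0592,  0.1073,  0.05  ]), np.float64(0.98))
A (array([ 0.4247,  0.1022, -0.5874,  0.05  ]), np.float64(1.6)) B (array([ 0.4323, -0.059 ,  0.107 ,  0.05  ]), np.float64(1.3))
[0.42255137 0.09974585 0.051     ]
[ 0.43083182 -0.0631841   0.051     ]
dock (array([ 0.5479, -0.2558, -0.2566,  0.05  ]), np.float64(1.0)) (array([ 0.5457, -0.2592,  2.8837,  0.05  ]), np.float64(0.42))
panL (array([0.5953, 0.2671, 0.0138, 0.05  ]), np.float64(0.87))
panR (array([0.5979, 0.0281, 0.0091, 0.05  ]), np.float64(0.92))
(array([-0.  , -4.53, -0.01]), array([-48.46,   8.54, -42.76]))
```

View pics/dockc.png

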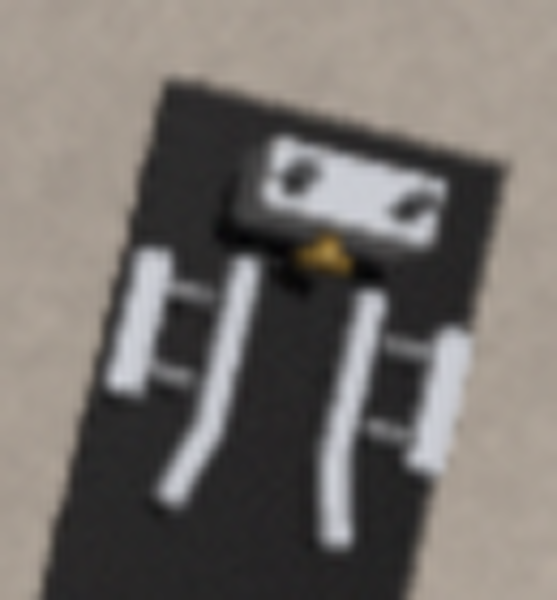

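The dock crop shows the jaws' straight part around (300,330), the flare opening toward the apron, and the brass pin in front of the block at (325,250). Next I'll move over B, the converter on the right in the top view.

Emit:
{"api": "send_rows", "payload": {
  "series": "0 -4.5 0 -48.5 0 -42.7 1;0 -4.5 0 -48.5 0 -42.7 1;0 -4.5 0 -48.5 0 -42.7 1;0 -4.5 0 -48.5 0 -42.7 1;0 -4.5 0 -48.5 0 -42.7 1;0 -4.5 0 -48.5 0 -42.7 1;0 -4.5 0 -48.5 0 -42.7 1;0 -4.5 0 -48.5 0 -42.7 1;0 -4.5 0 -48.5 0 -42.7 1;0 -4.5 0 -48.5 0 -42.7 1",
  "newtons": 25
}}

```text
time_s: 0.93
ee_pos: [0.3299, 0.1509, 0.2055]
eef_rot: [-1.571, -0.0, 1.676]
force: [0.4, 0.7, 0.2]
grip_width: 0.0939
```

```bash
python3 - <<'E'
from h import *
print(get_obs()["ee_pos"],rows((.4305,-.061,.10),1.678))
m=[T((0,0))*0+np.array(p)/[8.57,8.57]+[395,150] for p in((307,280),(281,415))]
d=np.array([np.cos(-.257),np.sin(-.257)]);n=np.array([-d[1],d[0]]);o=np.array([.547,-.2575])+.01*d
for p in m:
  w=ray("top",p,.02)[:2];print("jaw mid in dock",(w-o)@d,(w-o)@n)
w=ray("top",(432.9,181),.03)[:2];print("pin",(w-o)@d,(w-o)@n)
E
```

```text
[0.32994655 0.15088191 0.20554339] (array([ 0.  , -0.02,  0.  ]), array([-22.13,  10.55,  -7.77]))
jaw mid in dock 0.043156434330174964 -0.001315113178878268
jaw mid in dock -0.00510412001480555 -0.0031741144496892563
pin 0.04761603612184513 -0.003583373659376166
```

Emit:
{"api": "send_rows", "payload": {
  "series": "0 0 0 -22.1 0 -7.8 1;0 0 0 -22.1 0 -7.8 1;0 0 0 -22.1 0 -7.8 1;0 0 0 -22.1 0 -7.8 1;0 0 0 -22.1 0 -7.8 1;0 0 0 -22.1 3 -7.8 1;0 0 0 -22.1 7 -7.8 1;0 0 0 -22.1 10.5 -7.8 1;0 0 0 -22.1 10.5 -7.8 1;0 0 0 -22.1 10.5 -7.8 1"
}}

```text
time_s: 1.77
ee_pos: [0.4299, -0.0587, 0.1002]
eef_rot: [-1.568, -0.001, 1.676]
force: [-0.4, -0.5, 0.0]
grip_width: 0.094
```

```bash
python3 - <<'E'
from h import *
print(get_obs()["ee_pos"],rows((.4305,-.061,.019),1.678))
for n in("top","scene"): cv2.imwrite(f"pics/{n}1.png",camera(n)[:,:,::-1])
a=cv2.imread("pics/scene1.png")[110:210,200:360];b=cv2.imread("pics/top1.png")[190:290,280:440]
cv2.imwrite("pics/c1.png",np.vstack([cv2.resize(x,(480,300),interpolation=cv2.INTER_CUBIC) for x in(a,b)]))
E
```

```text
[ 0.42994536 -0.05867469  0.10024091] (array([-0.03, -0.03,  0.01]), array([-0.25,  8.12, -0.05]))
```

View pics/c1.png

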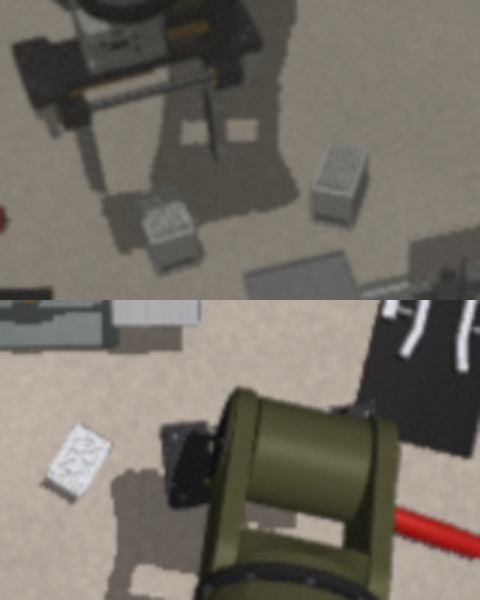

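The fingers stand on both sides of B, so I'll descend and grip.

Emit:
{"api": "send_rows", "payload": {
  "series": "0 0 0 -0.2 2.5 0 1;0 0 0 -0.2 5 0 1;0 0 0 -0.2 7 0 1;0 0 0 -0.2 8.1 0 1;0 0 0 -0.2 8.1 0 0.2;0 0 0 -0.2 8.1 0 -1;0 0 0 -0.2 8.1 0 -1;0 0 0 -0.2 8.1 0 -1;0 0 0 -0.2 8.1 0 -1;0 0 0 -0.2 8.1 0 -1",
  "newtons": 25
}}

```text
time_s: 2.7
ee_pos: [0.4311, -0.0609, 0.0202]
eef_rot: [-1.572, 0.0, 1.676]
force: [-0.4, 0.1, 0.0]
grip_width: 0.0577
```

```bash
python3 - <<'E'
from h import *
o=get_obs();print(o["ee_pos"],o["force"],o["grip_width"],rows((.597,.028,.17),1.582))
E
```

```text
[ 0.4311404  -0.0608559   0.02015953] [-0.40995794  0.12081173  0.01923639] 0.05769419848564636 (array([ 0.01,  1.07, -0.  ]), array([  7.09, -14.97, -17.44]))
```

Emit:
{"api": "send_rows", "payload": {
  "series": "0 0 0 0 0 0 -1;0 0 0 0 0 0 -1;0 0 0 0 0 0 -1;0 0 0 0 0 0 -1;0 0 0 0 0 0 -1;0 0 0 0 -3 0 -1;0 0 0 0 -6 0 -1;0 0 0 0 -9.5 0 -1;0 0 0 0 -13 0 -1;0 0 0 0 -15 0 -1"
}}

```text
time_s: 3.53
ee_pos: [0.4313, -0.0609, 0.1727]
eef_rot: [-1.574, 0.001, 1.676]
force: [0.6, 0.3, -2.1]
grip_width: 0.0401
```

```bash
python3 - <<'E'
from h import *
o=get_obs();print(o["ee_pos"],o["force"],o["grip_width"],rows((.597,.028,.17),1.582))
E
```

```text
[ 0.43125406 -0.06088111  0.17271735] [ 0.60928287  0.31254627 -2.1228559 ] 0.04011591762952928 (array([ 0.03,  1.07, -0.01]), array([  7.1 ,   0.31, -17.41]))
```

Emit:
{"api": "send_rows", "payload": {
  "series": "0 0.5 0 2 0 -4 -1;0 1.07 0 4 0 -8 -1;0 1.07 0 5.5 0 -12 -1;0 1.07 0 7.1 0 -16 -1;0 1.07 0 7.1 0 -17.4 -1;0 1.07 0 7.1 0.5 -17.4 -1;0 1.07 0 7.1 2 -17.4 -1;0 1.07 0 7.1 3.5 -17.4 -1;0 1.07 0 7.1 4.5 -17.4 -1;0 1.07 0 7.1 4.5 -17.4 -1"
}}

```text
time_s: 4.37
ee_pos: [0.5949, 0.0278, 0.1219]
eef_rot: [-1.566, -0.0, 1.582]
force: [-0.5, -0.5, -2.5]
grip_width: 0.0393
```

```bash
python3 - <<'E'
from h import *
o=get_obs();print(o["ee_pos"],o["force"],o["grip_width"],rows((.597,.028,.107),1.582))
for n in("top","scene"): cv2.imwrite(f"pics/{n}2.png",camera(n)[:,:,::-1])
a=cv2.imread("pics/scene2.png")[140:260,260:440];b=cv2.imread("pics/top2.png")[140:260,220:400]
cv2.imwrite("pics/c2.png",np.vstack([cv2.resize(x,(450,300),interpolation=cv2.INTER_CUBIC) for x in(a,b)]))
E
```

```text
[0.59489868 0.02784426 0.12188854] [-0.48295883 -0.50726534 -2.52594159] 0.03927323889289373 (array([-0.05,  0.  ,  0.  ]), array([ 0.01,  1.49, -0.22]))
```

View pics/c2.png

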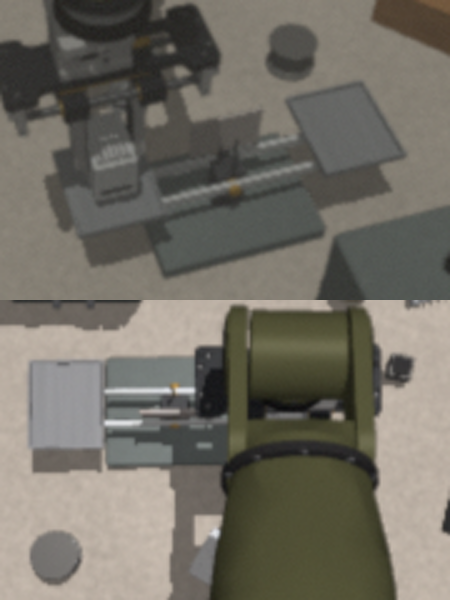

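The converter hangs over the right pan, clear of its rims. I'll lower it until the pan carries it.

Emit:
{"api": "send_rows", "payload": {
  "series": "0 0 0 0 0.5 -0.2 -1;0 0 0 0 0.9 -0.2 -1;0 0 0 0 1.2 -0.2 -1;0 0 0 0 1.5 -0.2 -1;0 0 0 0 1.8 -0.2 -1;0 0 0 0 2.1 -0.2 -1;0 0 0 0 2.4 -0.2 -1;0 0 0 0 2.5 -0.2 -1;0 0 0 0 2.5 -0.2 -1;0 0 0 0 2.5 -0.2 -1"
}}

```text
time_s: 5.3
ee_pos: [0.5984, 0.0281, 0.0996]
eef_rot: [-1.571, -0.0, 1.582]
force: [-0.7, 0.6, -0.9]
grip_width: 0.0395
```

```bash
python3 - <<'E'
from h import *
o=get_obs();print(o["ee_pos"],o["force"],o["grip_width"])
E
```

```text
[0.59837316 0.02809415 0.09956772] [-0.68780377  0.56494486 -0.86216911] 0.03948839873043658
```

Emit:
{"api": "send_rows", "payload": {
  "series": "0 0 0 0 0.2 0 -1;0 0 0 0 0.4 0 -1;0 0 0 0 0.5 0 -1;0 0 0 0 0.5 0 -1;0 0 0 0 0.5 0 -1;0 0 0 0 0.5 0 -1;0 0 0 0 0.5 0 0.1;0 0 0 0 0.5 0 0.3;0 0 0 0 0.5 0 0.4;0 0 0 0 0.5 0 0.5"
}}

```text
time_s: 6.13
ee_pos: [0.5983, 0.028, 0.0945]
eef_rot: [-1.571, 0.0, 1.582]
force: [0.1, -0.2, -0.6]
grip_width: 0.0632
```

```bash
python3 - <<'E'
from h import *
o=get_obs();print(o["ee_pos"],o["force"],o["grip_width"])
E
```

```text
[0.59833779 0.02796311 0.09445867] [ 0.08607819 -0.16578383 -0.60842902] 0.06315361198873709
```

Emit:
{"api": "send_rows", "payload": {
  "series": "0 0 0 0 -2 0 0.6;0 0 0 0 -6 0 1;0 0 0 0 -10 0 1;0 1.4 0 2 -10.5 4 1;0 2.8 0 4 -10.5 8 1;0 4.2 0 6 -10.5 12 1;0 5.6 0 7.5 -10.5 16 1;0 6.8 0 7.5 -10.5 17.4 1;0 6.8 0 7.5 -10.5 17.4 1;0 6.8 0 7.5 -10.5 17.4 1"
}}

```text
time_s: 6.97
ee_pos: [0.4234, 0.1013, 0.2002]
eef_rot: [-1.572, -0.001, 0.991]
force: [-0.0, -0.7, 0.1]
grip_width: 0.0939
```

```bash
python3 - <<'E'
from h import *
o=get_obs();print(o["ee_pos"],o["force"],o["grip_width"],rows((.4235,.101,.019),.983))
for n in("top","scene"): cv2.imwrite(f"pics/{n}3.png",camera(n)[:,:,::-1])
a=cv2.imread("pics/scene3.png")[120:260,260:440];b=cv2.imread("pics/top3.png")[140:280,220:400]
cv2.imwrite("pics/c3.png",np.hstack([cv2.resize(x,(396,308),interpolation=cv2.INTER_CUBIC) for x in(a,b)]))
E
```

```text
[0.42336418 0.10130332 0.20019653] [-0.00171514 -0.70456914  0.13432243] 0.09386114291781007 (array([0.02, 0.09, 0.01]), array([-0.04, 18.12, -0.  ]))
```

View pics/c3.png

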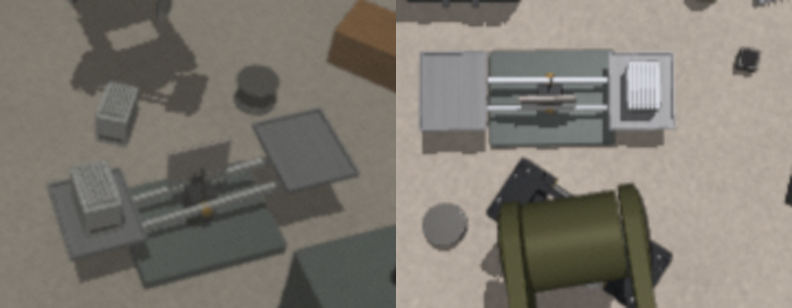

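B sits squarely on the right pan, which has sunk a little, and converter A is directly below the gripper. Next I'll grip A.

Emit:
{"api": "send_rows", "payload": {
  "series": "0 0.1 0 0 4 0 1;0 0.1 0 0 8 0 1;0 0.1 0 0 12 0 1;0 0.1 0 0 15 0 1;0 0.1 0 0 17 0 1;0 0.1 0 0 18.1 0 1;0 0.1 0 0 18.1 0 -0.1;0 0.1 0 0 18.1 0 -1;0 0.1 0 0 18.1 0 -1;0 0.1 0 0 18.1 0 -1"
}}

```text
time_s: 7.9
ee_pos: [0.4243, 0.101, 0.0193]
eef_rot: [-1.572, -0.001, 0.98]
force: [-0.5, 0.7, 0.5]
grip_width: 0.0709
```

Emit:
{"api": "send_rows", "payload": {
  "series": "0 0 0 0 0 0 -1;0 0 0 0 0 0 -1;0 0 0 0 0 0 -1;0 0 0 0 0 0 -1;0 0 0 0 0 0 -1;0 0 0 0 0 0 -1;0 0 0 0 -2 0 -1;0 0 0 0 -6 0 -1;0 0 0 0 -10 0 -1;0 0 0 0 -14 0 -1"
}}

```text
time_s: 8.73
ee_pos: [0.4227, 0.1009, 0.1598]
eef_rot: [-1.57, 0.001, 0.98]
force: [1.0, -0.2, -3.5]
grip_width: 0.0398
```

```bash
python3 - <<'E'
from h import *
o=get_obs();print(o["ee_pos"],o["force"],o["grip_width"],rows((.596,.2675,.175),1.582))
E
```

```text
[0.42267714 0.10094622 0.15975889] [ 1.04734179 -0.15780136 -3.49236664] 0.03977127384797889 (array([-0.02, -6.9 , -0.01]), array([23.48, -1.56, -5.12]))
```

Emit:
{"api": "send_rows", "payload": {
  "series": "0 -1.4 0 4 -1.5 -1 -1;0 -2.8 0 8 -1.5 -2 -1;0 -4.2 0 12 -1.5 -3 -1;0 -5.6 0 16 -1.5 -4 -1;0 -6.9 0 20 -1.5 -4.5 -1;0 -6.9 0 23.5 -1.5 -5.1 -1;0 -6.9 0 23.5 -1 -5.1 -1;0 -6.9 0 23.5 0.5 -5.1 -1;0 -6.9 0 23.5 1.5 -5.1 -1;0 -6.9 0 23.5 1.5 -5.1 -1"
}}

```text
time_s: 9.57
ee_pos: [0.5954, 0.2672, 0.1402]
eef_rot: [-1.566, 0.002, 1.582]
force: [0.1, -1.5, -4.4]
grip_width: 0.04
```

```bash
python3 - <<'E'
from h import *
o=get_obs();print(o["ee_pos"],o["force"],o["grip_width"],rows((.596,.2675,.12),1.582))
E
```

```text
[0.59536523 0.26720071 0.14023322] [ 0.14093877 -1.49008729 -4.41284372] 0.039973934131514684 (array([-0.06,  0.  , -0.02]), array([ 0.03,  2.02, -0.07]))
```

Emit:
{"api": "send_rows", "payload": {
  "series": "0 0 0 0 0.6 0 -1;0 0 0 0 1.2 0 -1;0 0 0 0 1.6 0 -1;0 0 0 0 2 0 -1;0 0 0 0 2.4 0 -1;0 0 0 0 2.8 0 -1;0 0 0 0 3.2 0 -1;0 0 0 0 3.5 0 -1;0 0 0 0 3.8 0 -1;0 0 0 0 3.8 0 -1"
}}

```text
time_s: 10.4
ee_pos: [0.5967, 0.2679, 0.105]
eef_rot: [-1.571, 0.0, 1.582]
force: [0.9, 1.8, -0.5]
grip_width: 0.0397
```

```bash
python3 - <<'E'
from h import *
o=get_obs();print(o["ee_pos"],o["force"],o["grip_width"])
E
```

```text
[0.59666347 0.26786717 0.10497094] [ 0.91688287  1.79250093 -0.46928242] 0.03965249635046904
```

Emit:
{"api": "send_rows", "payload": {
  "series": "0 0 0 0 0.2 0 -1;0 0 0 0 0.4 0 -1;0 0 0 0 0.5 0 -1;0 0 0 0 0.5 0 -1;0 0 0 0 0.5 0 -1;0 0 0 0 0.5 0 -1;0 0 0 0 0.5 0 0.1;0 0 0 0 0.5 0 0.3;0 0 0 0 0.5 0 0.4;0 0 0 0 0.5 0 0.5"
}}

```text
time_s: 11.23
ee_pos: [0.5968, 0.2679, 0.1006]
eef_rot: [-1.571, -0.0, 1.582]
force: [0.2, 0.2, 0.1]
grip_width: 0.063
```

Emit:
{"api": "send_rows", "payload": {
  "series": "0 0 0 0 0 0 0.6;0 0 0 0 -2 0 0.8;0 0 0 0 -6 0 1;0 0 0 0 -10 0 1;0 0 0 -1 -10 4 1;0 0 0 -2 -10 8 1;0 0 0 -2 -10 12 1;0 0 0 -2 -10 14 1;0 0 0 -2 -10 14 1;0 0 0 -2 -10 14 1"
}}

```text
time_s: 12.07
ee_pos: [0.4568, 0.2464, 0.2013]
eef_rot: [-1.572, -0.001, 1.583]
force: [0.2, 0.8, -0.1]
grip_width: 0.094
```

Emit:
{"api": "send_rows", "payload": {
  "series": "0 0 0 0 0 0 1;0 0 0 0 0 0 1;0 0 0 0 0 0 1;0 0 0 0 0 0 1;0 0 0 0 0 0 1;0 0 0 0 0 0 1;0 0 0 0 0 0 1;0 0 0 0 0 0 1;0 0 0 0 0 0 1;0 0 0 0 0 0 1"
}}

```text
time_s: 12.9
ee_pos: [0.457, 0.2462, 0.2005]
eef_rot: [-1.571, 0.0, 1.582]
force: [0.9, 0.3, -0.8]
grip_width: 0.0937
```

```bash
python3 - <<'E'
from h import *
o=get_obs();print(o["ee_pos"],o["force"],o["grip_width"])
for n in("top","scene"): cv2.imwrite(f"pics/{n}4.png",camera(n)[:,:,::-1])
a=cv2.imread("pics/scene4.png")[150:260,270:430];b=cv2.imread("pics/top4.png")[150:260,220:380]
cv2.imwrite("pics/c4.png",np.vstack([cv2.resize(x,(436,300),interpolation=cv2.INTER_CUBIC) for x in(a,b)]))
E
```

```text
[0.45698454 0.24622962 0.20048748] [ 0.87502205  0.28230243 -0.75658906] 0.09370388370654927
```

View pics/c4.png

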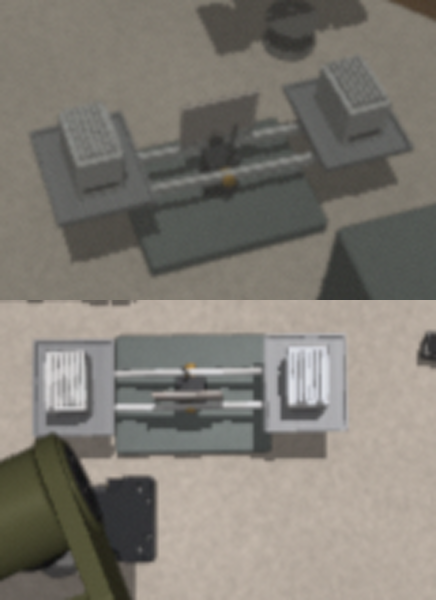

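```bash
python3 - <<'E'
from h import *
t=lambda p:(np.array(p)-[0,300])/[2.725,2.727]+[220,150]
s=lambda p:np.array(p)/[2.725,2.727]+[270,150]
print("panL",fit(t([(33,341),(113,337),(115,432),(35,434)]),s([(284,87),(367,58),(411,148),(327,167)]),.10,.084))
print("panR",fit(t([(264,337),(345,337),(346,430),(265,432)]),s([(31,133),(122,113),(156,208),(58,223)]),.10,.084))
# image shift of each pan's outer region vs level picture (scene view)
a=cv2.imread("pics/scene0.png",0);b=cv2.imread("pics/scene4.png",0)
for nm,P in(("L",(.55,.305,.092)),("R",(.55,-.01,.092)),("L2",(.645,.305,.092)),("R2",(.645,-.01,.092))):
    u,v=proj("scene",np.array(P))[0].round().astype(int)
    r=cv2.matchTemplate(b[v-16:v+17,u-14:u+15],a[v-8:v+9,u-8:u+9],cv2.TM_CCOEFF_NORMED)
    _,m,_,l=cv2.minMaxLoc(r);print(nm,round(m,2),"shift",l[0]-6,l[1]-8)
print(proj("scene",[[.596,.27,.092],[.596,.27,.082]]))
print(rows((.5975,.2665,.101),1.582))
E
```

```text
panL (array([0.595 , 0.2663, 3.1641, 0.0855]), np.float64(1.09))
panR (array([ 0.5954,  0.029 , -0.0078,  0.0934]), np.float64(0.9))
L 0.89 shift -3 -1
R 0.98 shift 0 -2
L2 0.94 shift -1 2
R2 0.99 shift 0 -2
[[398.41831375 190.06755991]
 [397.74501362 192.66952422]]
(array([0., 0., 0.]), array([  1.86,   9.96, -14.07]))
```

The left pan (A) sits lower: it dropped about 4 mm and the right rose about 6 mm against the level picture. The wrist weights agree, about 3.7 N against 2.3 N. A is the heavier one, so I'll pick it up again.

Emit:
{"api": "send_rows", "payload": {
  "series": "0 0 0 0.5 0 -4 1;0 0 0 1 0 -8 1;0 0 0 2 0 -12 1;0 0 0 2.1 0 -14 1;0 0 0 2.1 0 -14 1;0 0 0 2.1 3 -14 1;0 0 0 2.1 6.5 -14 1;0 0 0 2.1 9 -14 0.9;0 0 0 2.1 10.1 -14 0.5;0 0 0 2.1 10.1 -14 0.1"
}}

```text
time_s: 13.83
ee_pos: [0.5954, 0.2685, 0.0972]
eef_rot: [-1.567, 0.001, 1.582]
force: [-0.1, -0.7, -0.1]
grip_width: 0.0795
```

Emit:
{"api": "send_rows", "payload": {
  "series": "0 0 0 0 0 0 -0.1;0 0 0 0 0 0 -1;0 0 0 0 0 0 -1;0 0 0 0 0 0 -1;0 0 0 0 0 0 -1;0 0 0 0 0 0 -1;0 0 0 0 0 0 -1;0 0 0 0 -0.3 0 -1;0 0 0 0 -0.6 0 -1;0 0 0 0 -0.9 0 -1"
}}

```text
time_s: 14.67
ee_pos: [0.5966, 0.269, 0.1087]
eef_rot: [-1.571, -0.0, 1.582]
force: [0.3, 1.1, -3.1]
grip_width: 0.0397
```

Emit:
{"api": "send_rows", "payload": {
  "series": "0 0 0 0 -0.3 0 -1;0 0 0 0 -0.6 0 -1;0 0 0 0 -0.9 0 -1;0 0 0 0 -1.2 0 -1;0 0 0 0 -1.6 0 -1;0 0 0 0 -2.5 0 -1;0 0 0 0 -4 0 -1;0 0 0 0 -6.5 0 -1;0 0 0 0 -9 0 -1;0 0 0 0 -9 0 -1"
}}

```text
time_s: 15.5
ee_pos: [0.5982, 0.2694, 0.2046]
eef_rot: [-1.578, -0.003, 1.582]
force: [1.0, 0.1, -2.3]
grip_width: 0.04
```

```bash
python3 - <<'E'
from h import *
o=get_obs();print(o["ee_pos"],o["force"],o["grip_width"])
d=np.array([np.cos(-.257),np.sin(-.257)]);n=np.array([-d[1],d[0]]);O=np.array([.547,-.2575])+.01*d-.001*n
print(O,O-.078*d,rows((*(O-.08*d),.2),1.314))
E
```

```text
[0.59820989 0.26943074 0.20464658] [ 1.04806136  0.13236758 -2.29368653] 0.04002293792584981
[ 0.55641739 -0.26100896] [ 0.48097915 -0.2411829 ] (array([0.08, 3.08, 0.04]), array([-50.87,   0.23,  12.51]))
```

Emit:
{"api": "send_rows", "payload": {
  "series": "0 0.4 0 -4 0 1 -1;0 0.8 0 -8 0 2 -1;0 1.2 0 -12 0 3 -1;0 1.6 0 -16 0 4 -1;0 2 0 -20 0 5 -1;0 2.4 0 -24 0 6 -1;0 2.8 0 -28 0 7 -1;0 3.08 0 -32 0 8 -1;0 3.08 0 -36 0 9 -1;0 3.08 0 -40 0 10 -1"
}}

```text
time_s: 16.33
ee_pos: [0.5002, -0.134, 0.1981]
eef_rot: [-1.571, -0.0, 1.313]
force: [0.8, -0.6, -3.1]
grip_width: 0.0398
```

```bash
python3 - <<'E'
from h import *
o=get_obs();print(o["ee_pos"],o["force"],o["grip_width"],rows((.481,-.241,.06),1.314))
E
```

```text
[ 0.50024593 -0.13398645  0.19813163] [ 0.84399545 -0.61112064 -3.14166176] 0.03981684743408324 (array([-0.  , -0.01,  0.  ]), array([-10.84,  13.81,  -0.87]))
```

Emit:
{"api": "send_rows", "payload": {
  "series": "0 0 0 -4 0 -0.3 -1;0 0 0 -8 0 -0.6 -1;0 0 0 -10.8 0 -0.9 -1;0 0 0 -10.8 2 -0.9 -1;0 0 0 -10.8 6 -0.9 -1;0 0 0 -10.8 9.5 -0.9 -1;0 0 0 -10.8 12 -0.9 -1;0 0 0 -10.8 14.3 -0.9 -1;0 0 0 -10.8 14.3 -0.9 -1;0 0 0 -10.8 14.3 -0.9 -1"
}}

```text
time_s: 17.17
ee_pos: [0.4821, -0.2387, 0.055]
eef_rot: [-1.569, -0.001, 1.314]
force: [-0.6, -0.4, -3.2]
grip_width: 0.0397
```

```bash
python3 - <<'E'
from h import *
o=get_obs();print(o["ee_pos"],o["force"],o["grip_width"],rows((.481,-.241,.029),1.314))
for n in("top","scene"): cv2.imwrite(f"pics/{n}5.png",camera(n)[:,:,::-1])
a=cv2.imread("pics/scene5.png")[190:300,130:250];b=cv2.imread("pics/top5.png")[150:260,370:490]
cv2.imwrite("pics/c5.png",np.hstack([cv2.resize(x,(396,363),interpolation=cv2.INTER_CUBIC) for x in(a,b)]))
E
```

```text
[ 0.48209138 -0.23874679  0.05501357] [-0.6429991  -0.429592   -3.18188128] 0.03972423452135434 (array([-0.02, -0.01,  0.01]), array([-0.25,  2.6 ,  0.04]))
```

View pics/c5.png

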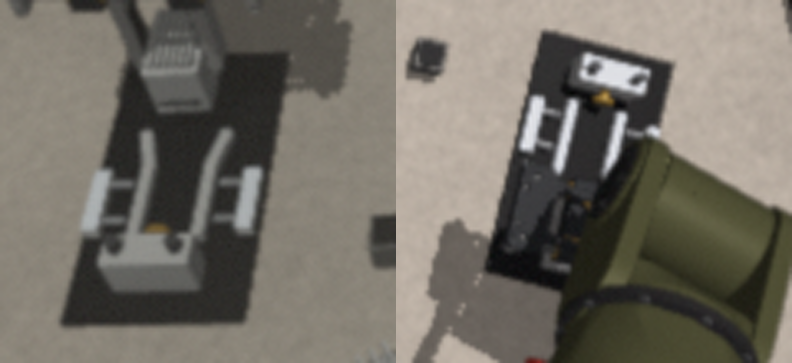

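The converter is in line with the jaw mouth in the scene view. I'll lower it to the apron.

Emit:
{"api": "send_rows", "payload": {
  "series": "0 0 0 -0.1 0.8 0 -1;0 0 0 -0.1 1.5 0 -1;0 0 0 -0.1 1.9 0 -1;0 0 0 -0.1 2.2 0 -1;0 0 0 -0.1 2.3 0 -1;0 0 0 -0.1 2.4 0 -1;0 0 0 -0.1 2.5 0 -1;0 0 0 -0.1 2.5 0 -1;0 0 0 -0.1 2.5 0 -1;0 0 0 -0.1 2.5 0 -1"
}}

```text
time_s: 18.1
ee_pos: [0.4824, -0.24, 0.0306]
eef_rot: [-1.571, 0.0, 1.314]
force: [-0.5, 1.0, -3.6]
grip_width: 0.0399
```

```bash
python3 - <<'E'
from h import *
o=get_obs();print(o["ee_pos"],o["force"],o["grip_width"],rows((.481,-.241,.029),1.314))
E
```

```text
[ 0.48237588 -0.24003842  0.03063255] [-0.46283241  1.03084904 -3.56790016] 0.039860928513104174 (array([ 0.  , -0.01, -0.  ]), array([-0.13,  0.16,  0.11]))
```

Emit:
{"api": "send_rows", "payload": {
  "series": "0 0 0 -0.1 0.05 0.1 -1;0 0 0 -0.1 0.1 0.1 -1;0 0 0 -0.1 0.15 0.1 -1;0 0 0 -0.1 0.2 0.1 -1;0 0 0 -0.1 0.25 0.1 -1;0 0 0 -0.1 0.3 0.1 -1;0 0 0 -0.1 0.3 0.1 -1;0 0 0 -0.1 0.3 0.1 -1;0 0 0 -0.1 0.3 0.1 -1;0 0 0 -0.1 0.3 0.1 -1"
}}

```text
time_s: 18.93
ee_pos: [0.4811, -0.2408, 0.0289]
eef_rot: [-1.571, 0.0, 1.314]
force: [-9.6, 4.2, 17.1]
grip_width: 0.0395
```

```bash
python3 - <<'E'
from h import *
o=get_obs();print(o["ee_pos"],o["force"],o["moment"],o["grip_width"])
E
```

```text
[ 0.48112151 -0.24080692  0.02890294] [-9.56752523  4.15638238 17.0792163 ] [9.29778268e-01 1.68564352e+00 4.11040771e-04] 0.039488157039471644
```

Emit:
{"api": "send_rows", "payload": {
  "series": "0 0 0 0 0 0 0;0 0 0 0 0 0 0.2;0 0 0 0 0 0 0.2;0 0 0 0 -0.05 0 0.1;0 0 0 0 -0.05 0 0;0 0 0 0 -0.05 0 -1;0 0 0 0 -0.05 0 -1;0 0 0 0 -0.05 0 -1;0 0 0 0 -0.05 0 -1;0 0 0 0 -0.05 0 -1",
  "newtons": 50
}}

```text
time_s: 19.77
ee_pos: [0.4811, -0.2407, 0.0279]
eef_rot: [-1.571, -0.0, 1.313]
force: [0.5, 0.7, -1.2]
grip_width: 0.0397
```

```bash
python3 - <<'E'
from h import *
o=get_obs();print(o["ee_pos"],o["force"],o["moment"],o["grip_width"])
d=np.array([np.cos(-.257),np.sin(-.257)]);n=np.array([-d[1],d[0]]);O=np.array([.5564,-.261])
r=o["ee_pos"][:2]-O;print("dock",r@d,r@n)
for n_ in("scene",): cv2.imwrite(f"pics/{n_}6.png",camera(n_)[:,:,::-1])
E
```

```text
[ 0.48109425 -0.24072262  0.02793996] [ 0.46228114  0.7474375  -1.17034661] [-0.00022874 -0.08909485  0.00254306] 0.03968752777657904
dock -0.07798658622513246 0.00047017539860970354
```

Emit:
{"api": "send_rows", "payload": {
  "series": "0 0 0 0 0 -0.7 -1;0 0 0 0 0 -1.4 -1;0 0 0 0 0 -2.1 -1;0 0 0 0 0 -2.7 -1;0 0 0 0 0 -3.3 -1;0 0 0 0 0 -3.9 -1;0 0 0 0 0 -4.5 -1;0 0 0 0 0 -5 -1;0 0 0 0 0 -5.5 -1;0 0 0 0 0 -5.5 -1"
}}

```text
time_s: 20.65
ee_pos: [0.5347, -0.2547, 0.0279]
eef_rot: [-1.57, -0.0, 1.314]
force: [-2.9, 1.2, 4.8]
grip_width: 0.04
```

```bash
cat >>h.py <<'E'
def dockstate():
    o=get_obs();d=np.array([np.cos(-.257),np.sin(-.257)]);n=np.array([-d[1],d[0]]);O=np.array([.5564,-.261])
    r=o["ee_pos"][:2]-O;f=o["force"];print("dock",(r@d).round(4),(r@n).round(4),"z",o["ee_pos"][2],"F along/lat/z",(f[:2]@d).round(1),(f[:2]@n).round(1),f[2].round(1),"M",o["moment"].round(2),"w",o["grip_width"],"t",o["time_s"])
E
python3 -c "
from h import *
dockstate()"
```

```text
dock -0.0225 0.0005 z 0.027945459069281857 F along/lat/z -3.1 0.4 4.8 M [ 0.23  0.46 -0.06] w 0.04002853126927738 t 20.65
```

Emit:
{"api": "send_rows", "payload": {
  "series": "0 0 0 0 0 -0.4 -1;0 0 0 0 0 -0.8 -1;0 0 0 0 0 -1.2 -1;0 0 0 0 0 -1.6 -1;0 0 0 0 0 -2 -1;0 0 0 0 0 -2.4 -1;0 0 0 0 0 -2.8 -1;0 0 0 0 0 -2.8 -1;0 0 0 0 0 -2.8 -1;0 0 0 0 0 -2.8 -1"
}}

```text
time_s: 21.48
ee_pos: [0.5616, -0.2618, 0.028]
eef_rot: [-1.571, -0.0, 1.313]
force: [-3.0, 0.8, 2.7]
grip_width: 0.0398
```

Emit:
{"api": "send_rows", "payload": {
  "series": "0 0 0 0 0 -0.05 -1;0 0 0 0 0 -0.1 -1;0 0 0 0 0 -0.15 -1;0 0 0 0 0 -0.2 -1;0 0 0 0 0 -0.25 -1;0 0 0 0 0 -0.3 -1;0 0 0 0 0 -0.3 -1;0 0 0 0 0 -0.3 -1;0 0 0 0 0 -0.3 -1;0 0 0 0 0 -0.3 -1"
}}

```text
time_s: 22.32
ee_pos: [0.5637, -0.2624, 0.028]
eef_rot: [-1.569, -0.0, 1.313]
force: [-10.2, 4.4, 7.7]
grip_width: 0.0394
```

```bash
python3 -c "
from h import *
dockstate()
cv2.imwrite('pics/top7.png',camera('top')[:,:,::-1]);cv2.imwrite('pics/scene7.png',camera('scene')[:,:,::-1])"
```

```text
dock 0.0074 0.0005 z 0.02801689822637579 F along/lat/z -11.0 1.7 7.7 M [ 0.6   1.89 -0.17] w 0.03944645183769278 t 22.3167
```

Emit:
{"api": "send_rows", "payload": {
  "series": "0 0 0 0 0 -0.05 -1;0 0 0 0 0 -0.1 -1;0 0 0 0 0 -0.15 -1;0 0 0 0 0 -0.2 -1;0 0 0 0 0 -0.25 -1;0 0 0 0 0 -0.3 -1;0 0 0 0 0 -0.3 -1;0 0 0 0 0 -0.3 -1;0 0 0 0 0 -0.3 -1;0 0 0 0 0 -0.3 -1"
}}

```text
time_s: 23.25
ee_pos: [0.5666, -0.2631, 0.028]
eef_rot: [-1.569, -0.0, 1.313]
force: [-10.1, 3.7, 6.8]
grip_width: 0.0393
```

Emit:
{"api": "send_rows", "payload": {
  "series": "0 0 0 0 0 -0.05 -1;0 0 0 0 0 -0.1 -1;0 0 0 0 0 -0.15 -1;0 0 0 0 0 -0.2 -1;0 0 0 0 0 -0.2 -1;0 0 0 0 0 -0.2 -1;0 0 0 0 0 -0.2 -1;0 0 0 0 0 -0.2 -1;0 0 0 0 0 -0.2 -1;0 0 0 0 0 -0.2 -1"
}}

```text
time_s: 24.08
ee_pos: [0.5685, -0.2636, 0.028]
eef_rot: [-1.569, -0.0, 1.313]
force: [-9.3, 3.4, 6.8]
grip_width: 0.0398
```

```bash
python3 -c "
from h import *
dockstate()"
```

```text
dock 0.0124 0.0005 z 0.02802139114310575 F along/lat/z -9.8 1.0 6.8 M [ 0.59  1.79 -0.16] w 0.039820348441406764 t 24.0833
```

Emit:
{"api": "send_rows", "payload": {
  "series": "0 0 0 0 0 -0.05 -1;0 0 0 0 0 -0.1 -1;0 0 0 0 0 -0.15 -1;0 0 0 0 0 -0.2 -1;0 0 0 0 0 -0.2 -1;0 0 0 0 0 -0.2 -1;0 0 0 0 0 -0.2 -1;0 0 0 0 0 -0.2 -1;0 0 0 0 0 -0.2 -1;0 0 0 0 0 -0.2 -1"
}}

```text
time_s: 24.92
ee_pos: [0.5704, -0.2642, 0.028]
eef_rot: [-1.569, -0.0, 1.313]
force: [-9.4, 3.0, 6.6]
grip_width: 0.0397
```

Emit:
{"api": "send_rows", "payload": {
  "series": "0 0 0 0 0 -0.05 -1;0 0 0 0 0 -0.1 -1;0 0 0 0 0 -0.15 -1;0 0 0 0 0 -0.2 -1;0 0 0 0 0 -0.2 -1;0 0 0 0 0 -0.2 -1;0 0 0 0 0 -0.2 -1;0 0 0 0 0 -0.2 -1;0 0 0 0 0 -0.2 -1;0 0 0 0 0 -0.2 -1"
}}

```text
time_s: 25.75
ee_pos: [0.5724, -0.2647, 0.028]
eef_rot: [-1.569, -0.0, 1.313]
force: [-9.9, 3.0, 7.6]
grip_width: 0.0397
```

```bash
python3 -c "
from h import *
dockstate()"
```

```text
dock 0.0164 0.0005 z 0.0280269823453672 F along/lat/z -10.3 0.4 7.6 M [ 0.63  1.81 -0.15] w 0.03967484825460497 t 25.75
```

Emit:
{"api": "send_rows", "payload": {
  "series": "0 0 0 0 0 -0.05 -1;0 0 0 0 0 -0.1 -1;0 0 0 0 0 -0.15 -1;0 0 0 0 0 -0.2 -1;0 0 0 0 0 -0.2 -1;0 0 0 0 0 -0.2 -1;0 0 0 0 0 -0.2 -1;0 0 0 0 0 -0.2 -1;0 0 0 0 0 -0.2 -1;0 0 0 0 0 -0.2 -1"
}}

```text
time_s: 26.58
ee_pos: [0.5743, -0.2652, 0.028]
eef_rot: [-1.569, -0.0, 1.313]
force: [-9.6, 3.2, 7.0]
grip_width: 0.0393
```

```bash
python3 -c "
from h import *
dockstate()"
```

```text
dock 0.0184 0.0005 z 0.028003961924338554 F along/lat/z -10.1 0.7 7.0 M [ 0.62  1.76 -0.17] w 0.03930705099727635 t 26.5833
```

Emit:
{"api": "send_rows", "payload": {
  "series": "0 0 0 0 0 -0.05 -1;0 0 0 0 0 -0.1 -1;0 0 0 0 0 -0.15 -1;0 0 0 0 0 -0.2 -1;0 0 0 0 0 -0.2 -1;0 0 0 0 0 -0.2 -1;0 0 0 0 0 -0.2 -1;0 0 0 0 0 -0.2 -1;0 0 0 0 0 -0.2 -1;0 0 0 0 0 -0.2 -1"
}}

```text
time_s: 27.42
ee_pos: [0.5761, -0.2656, 0.028]
eef_rot: [-1.568, -0.0, 1.313]
force: [-11.1, 3.6, 8.5]
grip_width: 0.0395
```

Emit:
{"api": "send_rows", "payload": {
  "series": "0 0 0 0 0 -0.05 -1;0 0 0 0 0 -0.1 -1;0 0 0 0 0 -0.15 -1;0 0 0 0 0 -0.2 -1;0 0 0 0 0 -0.2 -1;0 0 0 0 0 -0.2 -1;0 0 0 0 0 -0.2 -1;0 0 0 0 0 -0.2 -1;0 0 0 0 0 -0.2 -1;0 0 0 0 0 -0.2 -1"
}}

```text
time_s: 28.25
ee_pos: [0.5778, -0.2661, 0.028]
eef_rot: [-1.568, -0.0, 1.313]
force: [-12.5, 4.3, 9.7]
grip_width: 0.0393
```

```bash
python3 -c "
from h import *
dockstate()"
```

```text
dock 0.022 0.0005 z 0.02803159735790871 F along/lat/z -13.2 1.0 9.7 M [ 0.79  2.41 -0.17] w 0.0393094693050762 t 28.25
```

Emit:
{"api": "send_rows", "payload": {
  "series": "0 0 0 0 0 -0.05 -1;0 0 0 0 0 -0.1 -1;0 0 0 0 0 -0.15 -1;0 0 0 0 0 -0.2 -1;0 0 0 0 0 -0.2 -1;0 0 0 0 0 -0.2 -1;0 0 0 0 0 -0.2 -1;0 0 0 0 0 -0.2 -1;0 0 0 0 0 -0.2 -1;0 0 0 0 0 -0.2 -1"
}}

```text
time_s: 29.08
ee_pos: [0.5796, -0.2666, 0.0281]
eef_rot: [-1.567, -0.0, 1.313]
force: [-15.7, 5.0, 10.6]
grip_width: 0.0396
```

```bash
python3 -c "
from h import *
dockstate()"
```

```text
dock 0.0238 0.0005 z 0.028055480963311254 F along/lat/z -16.4 0.8 10.6 M [ 0.86  2.68 -0.26] w 0.03956695085573803 t 29.0833
```

Emit:
{"api": "send_rows", "payload": {
  "series": "0 0 0 0 0 -0.03 -1;0 0 0 0 0 -0.06 -1;0 0 0 0 0 -0.06 -1;0 0 0 0 0 -0.06 -1;0 0 0 0 0 -0.06 -1;0 0 0 0 0 -0.06 -1;0 0 0 0 0 -0.06 -1;0 0 0 0 0 -0.06 -1;0 0 0 0 0 -0.06 -1;0 0 0 0 0 -0.06 -1"
}}

```text
time_s: 29.92
ee_pos: [0.5801, -0.2667, 0.028]
eef_rot: [-1.567, -0.0, 1.313]
force: [-15.1, 4.3, 10.6]
grip_width: 0.0393
```

```bash
python3 -c "
from h import *
dockstate()"
```

```text
dock 0.0243 0.0005 z 0.028049446577356214 F along/lat/z -15.7 0.3 10.6 M [ 0.86  2.89 -0.21] w 0.03933100529118115 t 29.9167
```

Emit:
{"api": "send_rows", "payload": {
  "series": "0 0 0 0 0 -0.03 -1;0 0 0 0 0 -0.06 -1;0 0 0 0 0 -0.06 -1;0 0 0 0 0 -0.06 -1;0 0 0 0 0 -0.06 -1;0 0 0 0 0 -0.06 -1;0 0 0 0 0 -0.06 -1;0 0 0 0 0 -0.06 -1;0 0 0 0 0 -0.06 -1;0 0 0 0 0 -0.06 -1"
}}

```text
time_s: 30.75
ee_pos: [0.5806, -0.2669, 0.028]
eef_rot: [-1.567, -0.0, 1.313]
force: [-15.8, 3.9, 11.7]
grip_width: 0.0398
```

```bash
python3 -c "
from h import *
dockstate()"
```

```text
dock 0.0249 0.0005 z 0.028037807595955085 F along/lat/z -16.2 -0.3 11.7 M [ 0.88  2.92 -0.19] w 0.03978392596553191 t 30.75
```

Emit:
{"api": "send_rows", "payload": {
  "series": "0 0 0 0 0 -0.02 -1;0 0 0 0 0 -0.04 -1;0 0 0 0 0 -0.04 -1;0 0 0 0 0 -0.04 -1;0 0 0 0 0 -0.04 -1;0 0 0 0 0 -0.04 -1;0 0 0 0 0 -0.04 -1;0 0 0 0 0 -0.04 -1;0 0 0 0 0 -0.04 -1;0 0 0 0 0 -0.04 -1"
}}

```text
time_s: 31.58
ee_pos: [0.5809, -0.267, 0.0281]
eef_rot: [-1.567, -0.0, 1.313]
force: [-16.4, 6.1, 12.0]
grip_width: 0.0396
```

```bash
python3 -c "
from h import *
dockstate()"
```

```text
dock 0.0252 0.0005 z 0.028051123405013194 F along/lat/z -17.4 1.7 12.0 M [ 0.98  3.   -0.28] w 0.03958191122004669 t 31.5833
```

Emit:
{"api": "send_rows", "payload": {
  "series": "0 0 0 0 0 0 0;0 0 0 0 0 0 0.1;0 0 0 0 0 0 0.2;0 0 0 0 0 0 0.3;0 0 0 0 0 0 0.4;0 0 0 0 0 0 0.4;0 0 0 0 -1 0 0.4;0 0 0 0 -3 0 0.4;0 0 0 0 -6 0 0.4;0 0 0 0 -10 0 0.4"
}}

```text
time_s: 32.42
ee_pos: [0.5812, -0.2668, 0.1276]
eef_rot: [-1.567, -0.001, 1.314]
force: [-0.1, 0.2, -0.0]
grip_width: 0.0658
```

Emit:
{"api": "send_rows", "payload": {
  "series": "0 0 0 0 -4 0 0.4;0 0 0 0 -8 4 0.4;0 0 0 0 -8 8 0.4;0 0 0 0 -8 12 0.4;0 0 0 2 -8 16 0.4;0 0 0 4 -8 20 0.4;0 0 0 6 -8 22 0.4;0 0 0 6 -8 22 0.4;0 0 0 6 -8 22 0.4;0 0 0 6 -8 22 0.4"
}}

```text
time_s: 33.25
ee_pos: [0.3854, -0.1537, 0.2089]
eef_rot: [-1.573, 0.0, 1.314]
force: [0.6, 0.0, 1.1]
grip_width: 0.0659
```

```bash
python3 - <<'E'
from h import *
dockstate()
for n in("top","scene"): cv2.imwrite(f"pics/{n}8.png",camera(n)[:,:,::-1])
a=cv2.imread("pics/scene8.png")[140:310,130:430];b=cv2.imread("pics/top8.png")[150:240,220:470]
cv2.imwrite("pics/c8.png",np.vstack([cv2.resize(a,(560,317),interpolation=cv2.INTER_CUBIC),cv2.resize(b,(560,202),interpolation=cv2.INTER_CUBIC)]))
E
```

```text
dock -0.1927 0.0603 z 0.2089261461439192 F along/lat/z 0.5 0.2 1.1 M [0.   0.04 0.01] w 0.06588019555718173 t 33.25
```

View pics/c8.png

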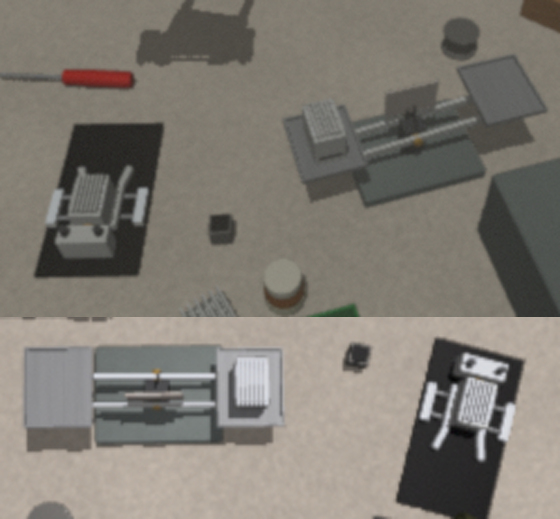

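```bash
python3 -c "
from station import *
print(hand_in(), get_obs()['force'])"
```

```text
the job is handed in; nothing more can be done
the job is handed in; nothing more can be done
```

I weighed both converters, seated the heavier one in the test dock against the pin, and handed the job in at about 33 s.

- **Weighing:** I set one converter on each pan, let go and let the beam settle. The left pan ended about 4 mm low and the right about 6 mm high. The wrist forces agreed: about 3.7 N for the left unit and 2.3 N for the right, so the left one was the heavier.
- **Docking:** I set the heavier unit on the apron and slid it between the jaws in small steps, with a steady drag of about 10 N. The pin first touched with the unit centre about 19.5 mm past the dock origin. I stopped at 25.2 mm, about 5.7 mm of pin travel. Force over the drag was about 6 to 7 N, well under the 15 N limit. I then let go and backed off.
- **Last checks:** The final pictures show that unit seated between the jaws at the pin block and the lighter one still on the right pan. The things in view look untouched, and the gripper is clear of everything.

- **Not checked:** I did not measure how far the pin is pressed after release. Allowing for the stated 1 mm spring-back, it should be about 4.7 mm of its 6 mm travel.
- **Disagreements:** Heights measured from the two cameras came out 4 to 9 mm below the stated ones, and the two views differed by about 3 mm sideways. I used the stated heights and averaged the positions. On the apron, contact came 1 to 2 mm higher than expected and pressed about 17 N before I released and regripped.

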